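Stand the colour-capped reagent bottles in their docks

ROBOT

A 6-joint arm with a two-finger parallel gripper is mounted at the origin on a cart in front of the work surface, level with it; the furniture and walls round the work are solid. World frame = base frame: x ahead of the robot, y to its left, z up, the work surface at z = 0. Lengths are in m, angles in rad, forces in N, time in s.
With the tool pointing down it reaches from about 0.325 to 0.75 m from the base axis. Payload 7.6 kg.
Tool frame: the origin (TCP) lies on the centre line of the jaws, within the pads' length; the fingertips stand 8 mm ahead of it and the grasp point (between the pads) lies 11 mm behind it (ctrl.tips_ahead is the distance from the TCP to the fingertips, in m); z points along the fingers, y is the direction in which the jaws open and shut (so a half turn about z gives the same grasp; the last joint's range is limited). The gripper opens to 85 mm and grips with 20 to 120 N. Pads are 22 mm wide; open, the fingers measure 114 mm over their backs; the gripper's body (76 mm by 85 mm) begins 54 mm behind the grasp point. The pads swing forward as they close: fully open they stand 13 mm farther back than shut.
Start: joints at [1.221, 0.052, 1.401, -0, 1.689, -0.07], TCP at [0.145, 0.505, 0.239] pointing down, gripper open.
Joint ranges: [-2.9, 2.9], [-0.91, 2.17], [0.12, 2.37], [-1.06, 4.2], [0.26, 2.73], [-2.93, 2.93]. Speed limits (rad/s): [2.57, 2.57, 3.01, 3.14, 3.14, 3.14].

INTERFACE

Orientations are given as a 3x3 rotation matrix whose columns are the frame's x, y, z axes.
In Python, from bench import telemetry, vision, job, ctrl gives the robot as it stands.
- The arm moves only by the tool step_arm, never from a script. Its argument "deltas" is one flat list of numbers, 7 for each row, row after row: the turn, a rotation vector about the tool's x, y, z in units of 120 degrees (1.0 is 120 degrees), then the shift along the tool's x, y, z in units of 25 mm (1.0 is 25 mm), then the finger opening in mm, from 0 to 85.4. A call has 1 to 20 rows; each row shifts and turns the commanded pose from where the row before left it, along the tool's axes as they then stand; what a row does not reach is not made up. A row lasts 1/12 s, in which the tool goes at most 41.7 mm and 7.16 degrees, less where a joint would pass 70% of its speed; a pose out of reach is approached as far as the arm can. A call with a number of a shift or a turn outside -1 to 1 is refused whole. A call with a gripper value outside its range is refused whole. The fingers move at their own pace and stop on an object; "squeeze" is the grip in N (left out, the last holds). Time passes only in rows, so rows that do not move let the fingers close. It gives the time, the measured TCP pose, the force and the opening at its end, in the units of the state.
- telemetry.state(): the state, without advancing time (a new reading comes with each control period).
- vision.capture(name): name is "scene" or "side" or "wrist"; returns a dict with "pixels" (384x512x3 uint8, blue, green, red), "K" (3x3 intrinsics, pixels), "D" ([k1, k2, p1, p2, k3] as OpenCV has them; the pictures are not rectified), "R" (3x3) and "t" (3): a world point X has camera coordinates R X + t. Camera axes: x right, y down, z forward; pixel columns grow to the right and rows downward; lengths in m; the calibration is good to about 2 mm. A picture is of the moment at which its call begins. There is no depth.
- job.job_done(): hands the job in, once; it reports no verdict.
Trained networks look in a picture, given as the dict that the camera call returned (one of the last four; its "shot" number tells which), for a name from the list of things; names that differ only in an ending like _2 or _b are one class to them, and where a whole thing is asked for, a point or a joint stands for the part that bears it (a point fixed in the world has none). Each returns a list of dicts, best first, with "p" (0 to 1); they miss things now and then, are a little off and sometimes report something else, mostly with a low value. They report only what shows in the picture. A call takes as long as a camera call.
- vision.look_for(target, picture): "centre" ([column, row] in pixels, amid what is visible of it).
The state is a dict: "clock": time; "joint_pos": joint angles; "dq": joint speeds; "joint_torque": joint torques, N m; "tcp_pos": TCP position; "tool_rot": TCP orientation; "wrist_force": force on the tool from outside, world axes, zero at the start; "moment": the same for the moment, N m; "opening": finger opening in m.
Only numpy, scipy, OpenCV 4.12 (cv2) and the standard library are available. Lean on these libraries where they do the work, as an engineer would, in place of code of your own. Each camera call takes 0.05 s, during which the arm holds its last target.

TASK

Set up the reagents for the staining run: stand each of the four small bottles with a red, yellow, green or blue cap in the round dock of the same colour, upright and flat on the dock's floor, and let go of it. Keep every bottle upright on the way. Leave the white-capped bottle and the wide jar with the red lid standing where they are.

Things in the scene. Friction and masses are not known exactly. Their poses are not given: they have to be found in the camera images.
- bottle_red: Small round white reagent bottle with a ribbed screw cap in plain red (the colour of its cap names it). Body 43 mm in diameter up to 62 mm, cap 41 mm in diameter from 62 mm to the top at 82.5 mm; 0.07 to 0.16 kg; its foot is slightly uneven, so it leans about 2 degrees at rest. Origin at the centre of its underside, z up along its axis when it stands. Loose; stands on the bench at the start.
- bottle_yellow: Small round white reagent bottle with a ribbed screw cap in plain yellow (the colour of its cap names it). Body 43 mm in diameter up to 62 mm, cap 41 mm in diameter from 62 mm to the top at 82.5 mm; 0.07 to 0.16 kg; its foot is slightly uneven, so it leans about 2 degrees at rest. Origin at the centre of its underside, z up along its axis when it stands. Loose; stands on the bench at the start.
- bottle_green: Small round white reagent bottle with a ribbed screw cap in plain green (the colour of its cap names it). Body 43 mm in diameter up to 62 mm, cap 41 mm in diameter from 62 mm to the top at 82.5 mm; 0.07 to 0.16 kg; its foot is slightly uneven, so it leans about 2 degrees at rest. Origin at the centre of its underside, z up along its axis when it stands. Loose; stands on the bench at the start.
- bottle_blue: Small round white reagent bottle with a ribbed screw cap in plain blue (the colour of its cap names it). Body 43 mm in diameter up to 62 mm, cap 41 mm in diameter from 62 mm to the top at 82.5 mm; 0.07 to 0.16 kg; its foot is slightly uneven, so it leans about 2 degrees at rest. Origin at the centre of its underside, z up along its axis when it stands. Loose; stands on the bench at the start.
- dock_red: Plain red round bottle dock fixed to the bench: a shallow open dish, 76 mm in outer diameter, rim 14 mm high, flat inner floor 4 mm above the bench, opening 62 mm across, so that a bottle stands in it with about 9 mm to spare all round. Origin at the centre of its underside (bench level); z up.
- dock_yellow: Plain yellow round bottle dock fixed to the bench: a shallow open dish, 76 mm in outer diameter, rim 14 mm high, flat inner floor 4 mm above the bench, opening 62 mm across, so that a bottle stands in it with about 9 mm to spare all round. Origin at the centre of its underside (bench level); z up.
- dock_green: Plain green round bottle dock fixed to the bench: a shallow open dish, 76 mm in outer diameter, rim 14 mm high, flat inner floor 4 mm above the bench, opening 62 mm across, so that a bottle stands in it with about 9 mm to spare all round. Origin at the centre of its underside (bench level); z up.
- dock_blue: Plain blue round bottle dock fixed to the bench: a shallow open dish, 76 mm in outer diameter, rim 14 mm high, flat inner floor 4 mm above the bench, opening 62 mm across, so that a bottle stands in it with about 9 mm to spare all round. Origin at the centre of its underside (bench level); z up.
- bottle_white: The same small reagent bottle with a white cap (cap 39 mm in diameter, top at 81 mm). Body 43 mm in diameter, about 0.10 kg. Origin at the centre of its underside, z up. Loose; it has no dock and stays where it stands.
- red_lid_jar: Wide white specimen jar with a red screw lid, 73 mm in diameter, 66 mm high, 0.25 kg, standing behind the bottles. Origin at the centre of its underside, z up. Loose; not one of the bottles, stays where it stands.

How it is judged:
By the outcome, as a careful person would: the job done as asked, in the order asked, and still so for the second after the job is handed in, with the robot touching nothing.
It also fails if it takes over 99 s, if anything falls off the work surface, if the arm or the gripper's body presses on something with over 40 N, if the wrist force passes 120 N, or if a joint passes its speed limit or range.

## Working session

There is one attempt and no reset: what is moved stays moved. The work goes in short steps, Python scripts to look and compute and a tool call to move; the robot and the scene stay as the last step left them, time stands still between calls to the robot, and variables do not carry over. Pictures are saved under pics/ and viewed, and the job is handed in when it is done.

Besides the shell and the picture viewer there is one more tool, called after ">>>" as name(argument=value, ...) on one line, values as JSON. step_arm: Moves the arm, as the interface text tells. Shifts and turns lie within -1 to 1; 1 stands for 25 mm of shift or 120 degrees of turn. Its arguments: {"type":"object","properties":{"deltas":{"type":"array","items":{"type":"number"}},"squeeze":{"type":"number"}},"required":["deltas"]}

```bash
mkdir -p pics; ls; python3 - <<'E'
from bench import telemetry, vision, job, ctrl
import cv2,pickle
s=telemetry.state();print({k:s[k] for k in('clock','tcp_pos','tool_rot','opening','wrist_force')},ctrl.tips_ahead)
for n in('scene','side'):
    p=vision.capture(n);cv2.imwrite(f'pics/a_{n}.png',p['pixels'])
    pickle.dump(p,open(f'{n}.pkl','wb'))
    for t in('bottle_red','bottle_yellow','bottle_green','bottle_blue','bottle_white','red_lid_jar','dock_red','dock_yellow','dock_green','dock_blue'):
        print(n,t,[(d['p'],d['centre']) for d in vision.look_for(t,p)][:3])
print(telemetry.state()['clock'])
E
```

```text
pics
{'clock': 0.0, 'tcp_pos': array([0.14484271, 0.50431547, 0.23845478]), 'tool_rot': array([[-9.61122721e-01,  2.76120994e-01, -5.57544961e-04],
       [ 2.76121534e-01,  9.61121509e-01, -1.53089713e-03],
       [ 1.13155617e-04, -1.62533019e-03, -9.99998673e-01]]), 'opening': 0.08504262162885057, 'wrist_force': array([ 0.19512685,  0.14791495, -0.20121036])} 0.008
scene bottle_red [(0.65, [233.5, 218.0])]
scene bottle_yellow [(0.88, [201.6, 191.5]), (0.61, [201.4, 144.7])]
scene bottle_green [(0.68, [170.0, 167.3]), (0.22, [284.4, 231.8])]
scene bottle_blue [(0.82, [200.3, 146.2])]
scene bottle_white [(0.62, [252.5, 185.8]), (0.28, [229.9, 172.1])]
scene red_lid_jar [(0.61, [255.1, 143.4])]
scene dock_red [(0.69, [255.0, 254.6])]
scene dock_yellow [(0.91, [230.6, 172.2])]
scene dock_green [(0.67, [291.0, 228.1])]
scene dock_blue []
side bottle_red [(0.94, [199.2, 220.0])]
side bottle_yellow [(0.6, [178.2, 201.3])]
side bottle_green [(0.78, [151.9, 187.2])]
side bottle_blue [(0.75, [153.8, 185.7]), (0.69, [196.1, 167.9])]
side bottle_white [(0.84, [242.8, 199.4]), (0.5, [176.5, 204.8])]
side red_lid_jar [(0.93, [258.2, 175.4])]
side dock_red [(0.7, [230.2, 257.5])]
side dock_yellow [(0.6, [219.4, 198.1]), (0.36, [152.2, 184.6])]
side dock_green [(0.93, [275.0, 238.1])]
side dock_blue [(0.57, [326.1, 269.3]), (0.37, [260.7, 175.8])]
1.1
```

View pics/a_scene.png

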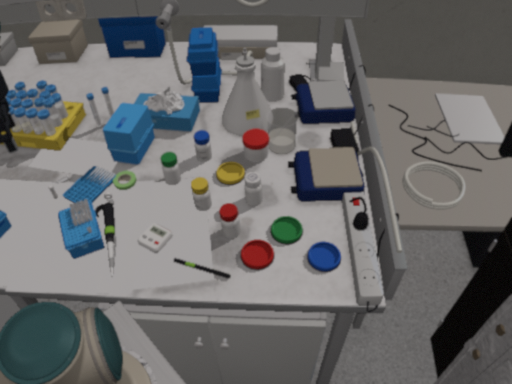

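View pics/a_side.png

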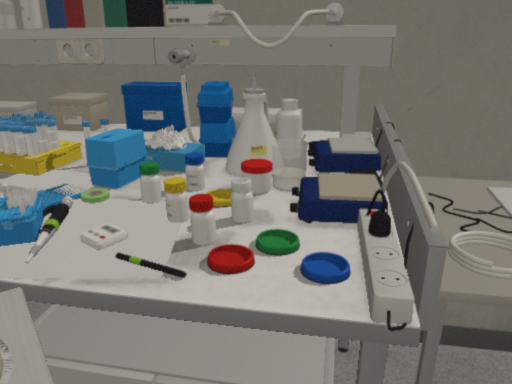

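```bash
cat > h.py <<'E'
import cv2,pickle,numpy as np
from scipy.optimize import least_squares
def cyl(r,z0,z1):
    a=np.linspace(0,2*np.pi,40,endpoint=False)
    return np.vstack([np.c_[r*np.cos(a),r*np.sin(a),np.full(40,z)] for z in(z0,z1)])
def proj(p,X):
    rv=cv2.Rodrigues(np.array(p['R']))[0]
    return cv2.projectPoints(X.astype(float),rv,np.array(p['t'],float),np.array(p['K'],float),np.array(p['D'],float))[0].reshape(-1,2)
def hullc(p,xy,c):
    h=cv2.convexHull(proj(p,c+np.r_[xy,0]).astype(np.float32)); m=cv2.moments(h); return np.array([m['m10'],m['m01']])/m['m00'],h
def blob(p,seed,col,rad=26):
    hsv=cv2.cvtColor(p['pixels'],cv2.COLOR_BGR2HSV); H,S,V=[hsv[...,i].astype(int) for i in range(3)]
    hc=dict(red=0,yellow=25,green=70,blue=112)[col]; d=np.abs(H-hc);d=np.minimum(d,180-d)
    m=((d<(18 if col=='green' else 10))&(S>120)).astype(np.uint8)
    k=np.zeros_like(m);cv2.circle(k,tuple(int(round(v)) for v in seed),rad,1,-1);m&=k
    n,l,st,ce=cv2.connectedComponentsWithStats(m)
    i=1+np.argmax(st[1:,4]); pts=np.argwhere(l==i)[:,::-1].astype(np.int32)
    h=cv2.convexHull(pts); M=cv2.moments(h); return np.array([M['m10'],M['m01']])/M['m00'],h
CAP=cyl(.0205,.062,.0825);DOCK=cyl(.038,0,.014)
def fit(obs,c):
    f=lambda xy:np.concatenate([hullc(p,xy,c)[0]-o for p,o in obs])
    s=least_squares(f,[.5,.1],x_scale=.1,diff_step=1e-3);return s.x,s.fun
E
cat > m.py <<'E'
from h import *
P={n:pickle.load(open(n+'.pkl','rb')) for n in('scene','side')}
S={'bottle_red':((229,212),(201,202)),'bottle_yellow':((200,186),(175,185)),'bottle_green':((169,160),(150,168)),'bottle_blue':((202,138),(195,159)),
'dock_red':((257,254),(231,258)),'dock_yellow':((231,173),(222,197)),'dock_green':((286,230),(278,241)),'dock_blue':((324,256),(325,267))}
vis={n:p['pixels'].copy() for n,p in P.items()}
for k,(a,b) in S.items():
    c=DOCK if 'dock' in k else CAP; obs=[];ar=[]
    for n,s in(('scene',a),('side',b)):
        if k=='dock_yellow' and n=='side':continue
        o,h=blob(P[n],s,k.split('_')[1],28 if 'dock' in k else 14); obs.append((P[n],o)); ar.append(cv2.contourArea(h))
    xy,r=fit(obs,c); one=[fit([o],c)[0].round(4) for o in obs]
    print(k,xy.round(4),r.round(1),one,ar,[cv2.contourArea(hullc(p,xy,c)[1]) for p,_ in obs])
    for n in P: cv2.polylines(vis[n],[hullc(P[n],xy,c)[1].round().astype(np.int32)],True,(255,0,255),1)
for k,c,s in(('white',cyl(.0195,.061,.081),None),('jar',cyl(.0365,0,.066),None)):
    pass
for n in P:
    v=vis[n][100:300,100:380];cv2.imwrite(f'pics/f_{n}.png',cv2.resize(v,None,fx=2.8,fy=2.8))
E
python3 m.py
```

```text
bottle_red [0.4439 0.138 ] [ 0.3 -0.4 -0.3  0.5] [array([0.4426, 0.1375]), array([0.4454, 0.1399])] [228.5, 351.5] [306.6636536795413, 432.1950072447071]
bottle_yellow [0.4456 0.248 ] [ 0.2 -0.4 -0.2  0.5] [array([0.4445, 0.2474]), array([0.4473, 0.2506])] [194.0, 281.0] [271.14270672854036, 339.3653781573521]
bottle_green [0.4446 0.3759] [ 0.2 -0.5 -0.2  0.7] [array([0.4431, 0.3748]), array([0.4469, 0.3805])] [135.0, 211.0] [235.93012895714492, 265.94055166025646]
bottle_blue [0.5573 0.3863] [ 0.1 -0.5 -0.1  0.9] [array([0.5559, 0.3848]), array([0.5608, 0.3926])] [137.5, 211.0] [212.11356200871523, 226.77289726410527]
dock_red [0.444  0.0443] [ 0.4 -0.6 -0.3  0.6] [array([0.4423, 0.0437]), array([0.4454, 0.0456])] [718.5, 1061.0] [853.4623494789703, 1225.0434987561312]
dock_yellow [0.5649 0.2832] [ 0. -0.] [array([0.5649, 0.2832])] [461.5] [563.7688859624323]
dock_green [0.541 0.048] [ 0.3 -0.5 -0.3  0.6] [array([0.5394, 0.0475]), array([0.5427, 0.0494])] [588.5, 821.0] [763.4668031805195, 1014.3174463678151]
dock_blue [ 0.5498 -0.063 ] [ 0.5 -0.5 -0.3  0.5] [array([ 0.548 , -0.0632]), array([ 0.5514, -0.0621])] [704.0, 1159.0] [859.664793483913, 1361.70080888737]
```

View pics/f_scene.png

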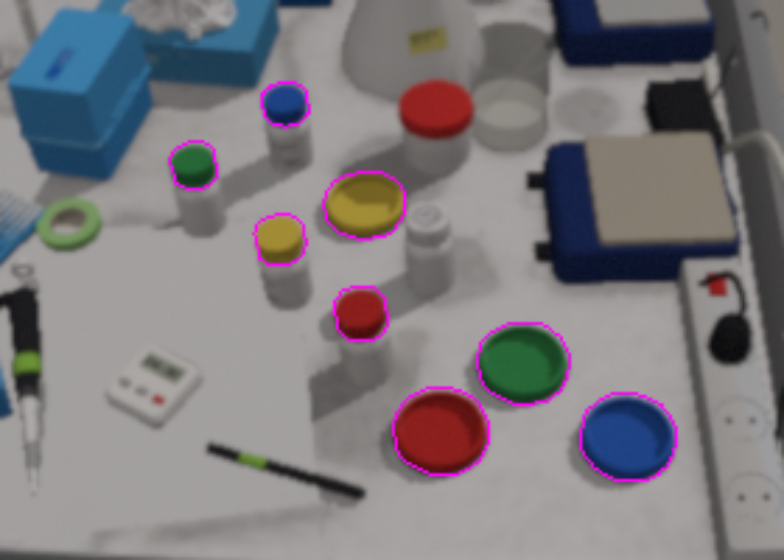

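View pics/f_side.png

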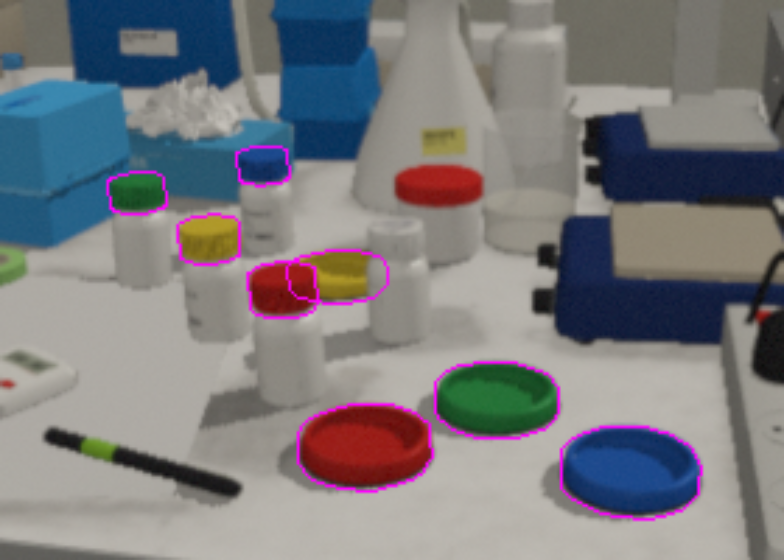

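```bash
cat > g.py <<'E'
from h import *
P={n:pickle.load(open(n+'.pkl','rb')) for n in('scene','side')}
def ray(p,uv,z):
    K,D,R,t=[np.array(p[k],float) for k in 'KDRt']
    u=cv2.undistortPoints(np.array([[uv]],float),K,D).ravel();d=R.T@np.r_[u,1];c=-R.T@t
    return c+d*(z-c[2])/d[2]
# (name, scene px, side px, z)
for n,a,b,z in(('white top',(253,177),(241,183),.081),('jar lid top',(256,138),(257,167),.066),('flask base ctr',(247,122),(255,165),0),('flask top',(245,62),None,.15),('mixer corner',(297,195),(305,210),0),('mixer knob',(290,190),(297,208),0.03),('wall corner blue box',(127,158),(122,185),0)):
    print(n,ray(P['scene'],a,z).round(3), ray(P['side'],b,z).round(3) if b else '')
for p in P.values(): print(-np.array(p['R']).T@p['t'])
# flask top triangulate
from scipy.optimize import least_squares
f=lambda X:np.r_[proj(P['scene'],X[None])[0]-(245,62),proj(P['side'],X[None])[0]-(254,93)]
print('flask top',least_squares(f,[.7,.3,.15]).x)
E
python3 g.py; python3 - <<'E'
import cv2
i=cv2.imread('pics/a_scene.png')[40:240,120:340];cv2.imwrite('pics/z1.png',cv2.resize(i,None,fx=3,fy=3,interpolation=2)) 
E
```

```text
white top [0.551 0.174 0.081] [0.543 0.163 0.081]
jar lid top [0.663 0.287 0.066] [0.651 0.267 0.066]
flask base ctr [0.744 0.418 0.   ] [0.776 0.457 0.   ]
flask top [0.804 0.488 0.15 ] 
mixer corner [0.641 0.11  0.   ] [0.684 0.14  0.   ]
mixer knob [0.62  0.116 0.03 ] [0.631 0.103 0.03 ]
wall corner blue box [0.395 0.533 0.   ] [0.423 0.508 0.   ]
[ 0.073949   -0.37800611  0.82707695]
[ 0.12220584 -0.49919755  0.35985996]
flask top [0.75137561 0.42517586 0.19928832]
```

View pics/z1.png

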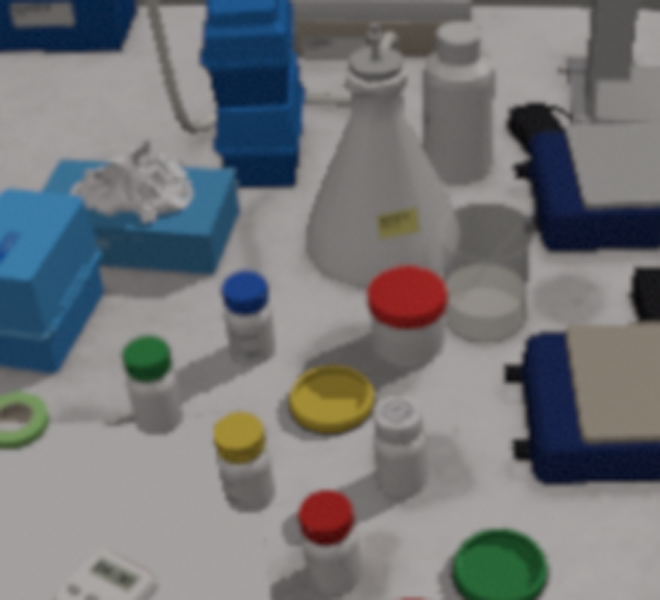

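>>> step_arm(deltas=[0, 0, -0.0445, 0, 0, 0, 75, 0, 0, -0.0445, 0, 0, 0, 75, 0, 0, -0.0445, 0, 0, 0, 75, 0, 0, 0, 0, 0, 0, 75, 0, 0, 0, -0.748, -0.916, 0, 75, 0, 0, 0, -0.748, -0.916, 0, 75, 0, 0, 0, -0.748, -0.916, 0, 75, 0, 0, 0, -0.748, -0.916, 0, 75, 0, 0, 0, -0.748, -0.916, 0, 75, 0, 0, 0, -0.748, -0.916, 0, 75, 0, 0, 0, -0.748, -0.916, 0, 75, 0, 0, 0, -0.748, -0.916, 0, 75, 0, 0, 0, -0.748, -0.916, 0, 75, 0, 0, 0, -0.748, -0.916, 0, 75, 0, 0, 0, -0.748, -0.916, 0, 75, 0, 0, 0, -0.748, -0.916, 0, 75, 0, 0, 0, -0.748, -0.916, 0, 75, 0, 0, 0, -0.748, -0.916, 0, 75, 0, 0, 0, -0.748, -0.916, 0, 75, 0, 0, 0, -0.748, -0.916, 0, 75], squeeze=40)

```text
clock: 2.77
tcp_pos: [0.4449, 0.1368, 0.2395]
tool_rot: [[-1.0, 0.004, 0.0], [0.004, 1.0, 0.0], [-0.0, 0.0, -1.0]]
wrist_force: [0.7, 0.3, -0.4]
opening: 0.075
```

>>> step_arm(deltas=[0, 0, 0, 0, 0, 0, 75, 0, 0, 0, 0, 0, 0, 75, 0, 0, 0, 0, 0, 0, 75])

```text
clock: 3.02
tcp_pos: [0.4439, 0.1384, 0.2393]
tool_rot: [[-1.0, 0.002, -0.0], [0.002, 1.0, 0.0], [0.0, 0.0, -1.0]]
wrist_force: [0.7, -0.3, 0.6]
opening: 0.0746
```

```bash
python3 - <<'E'
from bench import telemetry, vision
import cv2
from h import *
p=vision.capture('wrist')
v=p['pixels'].copy()
for xy,c in(((.444,.138),CAP),((.444,.0443),DOCK),((.4456,.248),CAP),((.541,.048),DOCK)): 
    cv2.polylines(v,[hullc(p,np.array(xy),c)[1].astype(np.int32)],True,(255,0,255),1)
cv2.imwrite('pics/w1.png',v)
s=telemetry.state();print(s['tcp_pos'],s['tool_rot'].round(3),s['joint_pos'].round(2),s['clock'])
E
```

```text
[0.44372668 0.13870698 0.23934289] [[-1.     0.001 -0.   ]
 [ 0.001  1.     0.   ]
 [ 0.     0.    -1.   ]] [ 0.22 -0.12  1.57  0.    1.69 -1.35] 3.0667
```

View pics/w1.png

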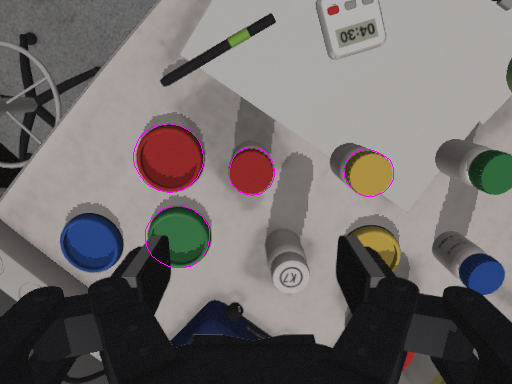

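>>> step_arm(deltas=[0, 0, 0, 0, 0, 1, 75, 0, 0, 0, 0, 0, 1, 75, 0, 0, 0, 0, 0, 1, 75, 0, 0, 0, 0, 0, 1, 75, 0, 0, 0, 0, 0, 1, 75, 0, 0, 0, 0, 0, 1, 75, 0, 0, 0, 0, 0, 1, 75, 0, 0, 0, 0, 0, 0.5, 75, 0, 0, 0, 0, 0, 0.5, 75, 0, 0, 0, 0, 0, 0, 75, 0, 0, 0, 0, 0, 0, 75, 0, 0, 0, 0, 0, 0, 60, 0, 0, 0, 0, 0, 0, 50, 0, 0, 0, 0, 0, 0, 35, 0, 0, 0, 0, 0, 0, 35, 0, 0, 0, 0, 0, 0, 35, 0, 0, 0, 0, 0, 0, 35, 0, 0, 0, 0, 0, 0, 35, 0, 0, 0, 0, 0, 0, 35], squeeze=40)

```text
clock: 4.65
tcp_pos: [0.4449, 0.1382, 0.0407]
tool_rot: [[-1.0, 0.0, 0.002], [0.0, 1.0, 0.0], [-0.002, 0.0, -1.0]]
wrist_force: [-1.0, -1.6, 7.1]
opening: 0.041
```

>>> step_arm(deltas=[0, 0, 0, 0, 0, -0.2, 35, 0, 0, 0, 0, 0, -0.3, 35, 0, 0, 0, 0, 0, -0.5, 35, 0, 0, 0, 0, 0, -0.5, 35, 0, 0, 0, 0, 0, -0.5, 35, 0, 0, 0, 0, 0, 0, 35, 0, 0, 0, 0, 0, 0, 35])

```text
clock: 5.23
tcp_pos: [0.4445, 0.1383, 0.09]
tool_rot: [[-1.0, 0.0, 0.002], [0.0, 1.0, 0.001], [-0.002, 0.001, -1.0]]
wrist_force: [-0.5, -0.2, -2.5]
opening: 0.0411
```

```bash
python3 - <<'E'
from bench import telemetry, vision
import cv2
a=vision.capture('scene')['pixels'][120:280,160:360];b=vision.capture('side')['pixels'][120:280,120:320]
cv2.imwrite('pics/l1.png',cv2.resize(cv2.hconcat([a,b]),None,fx=2,fy=2,interpolation=2))
s=telemetry.state();print(s['tcp_pos'],s['opening'],s['wrist_force'])
E
```

```text
[0.44364928 0.13810942 0.08859781] 0.040982201540354604 [ 0.250341    0.75062466 -1.21267022]
```

View pics/l1.png

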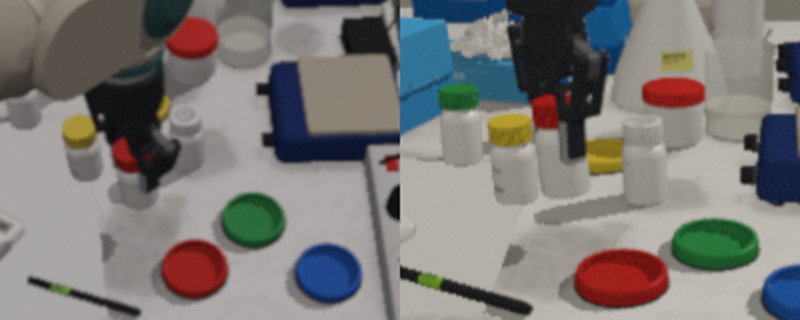

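>>> step_arm(deltas=[0, 0, 0, 0, -0.35, 0, 35, 0, 0, 0, 0, -0.7, 0, 35, 0, 0, 0, 0, -0.8, 0, 35, 0, 0, 0, 0, -0.8, 0, 35, 0, 0, 0, 0, -0.7, 0, 35, 0, 0, 0, 0, -0.4, 0, 35, 0, 0, 0, 0, 0, 0, 35, 0, 0, 0, 0, 0, 0, 35, 0, 0, 0, 0, 0, 0.5, 35, 0, 0, 0, 0, 0, 0.5, 35, 0, 0, 0, 0, 0, 0.4, 35, 0, 0, 0, 0, 0, 0.25, 35, 0, 0, 0, 0, 0, 0.17, 35, 0, 0, 0, 0, 0, 0, 35, 0, 0, 0, 0, 0, 0, 35, 0, 0, 0, 0, 0, 0, 35])

```text
clock: 6.67
tcp_pos: [0.4446, 0.0446, 0.0443]
tool_rot: [[-1.0, -0.0, 0.001], [-0.0, 1.0, 0.0], [-0.001, 0.0, -1.0]]
wrist_force: [0.6, -1.7, 1.7]
opening: 0.041
```

```bash
python3 - <<'E'
from bench import telemetry, vision
import cv2
a=vision.capture('scene')['pixels'][160:320,160:360];b=vision.capture('side')['pixels'][160:320,120:320]
cv2.imwrite('pics/l2.png',cv2.resize(cv2.hconcat([a,b]),None,fx=2,fy=2,interpolation=2))
s=telemetry.state();print(s['tcp_pos'],s['opening'],s['wrist_force'])
E
```

```text
[0.44456778 0.04455153 0.04427512] 0.040855803467231736 [ 1.01129403 -1.27907045  2.41759719]
```

View pics/l2.png

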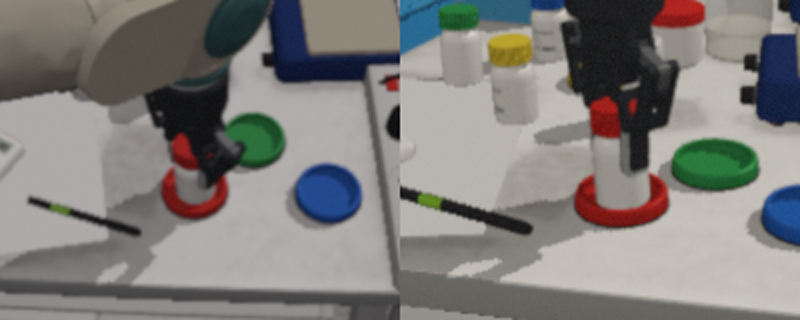

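>>> step_arm(deltas=[0, 0, 0, 0, 0, 0, 44, 0, 0, 0, 0, 0, 0, 50, 0, 0, 0, 0, 0, 0, 60, 0, 0, 0, 0, 0, 0, 60, 0, 0, 0, 0, 0, 0, 60, 0, 0, 0, 0, 0, -0.5, 60, 0, 0, 0, 0, 0, -1, 60, 0, 0, 0, 0, 0, -1, 60, 0, 0, 0, 0, 0, -1, 60, 0, 0, 0, 0, 0, -0.5, 60, 0, 0, 0, 0, 0.9, 0, 60, 0, 0, 0, -0.064, 0.9, 0, 70, 0, 0, 0, 0, 0.9, 0, 75, 0, 0, 0, 0, 0.9, 0, 75, 0, 0, 0, 0, 0.9, 0, 75, 0, 0, 0, 0, 0.9, 0, 75, 0, 0, 0, 0, 0.9, 0, 75, 0, 0, 0, 0, 0.9, 0, 75, 0, 0, 0, 0, 0.9, 0, 75, 0, 0, 0, 0, 0.05, 0, 75])

```text
clock: 8.43
tcp_pos: [0.4452, 0.251, 0.1436]
tool_rot: [[-1.0, -0.003, -0.0], [-0.003, 1.0, 0.001], [0.0, 0.001, -1.0]]
wrist_force: [0.6, 1.5, 0.8]
opening: 0.0746
```

```bash
python3 - <<'E'
from bench import telemetry, vision
import cv2
a=vision.capture('scene')['pixels'][160:320,160:360];b=vision.capture('side')['pixels'][160:320,120:320]
cv2.imwrite('pics/l3.png',cv2.resize(cv2.hconcat([a,b]),None,fx=2,fy=2,interpolation=2))
s=telemetry.state();print(s['tcp_pos'],s['opening'],s['wrist_force'])
E
```

```text
[0.44545877 0.24849573 0.14348345] 0.07512067574258427 [-1.03390347  0.52950146 -0.18080509]
```

View pics/l3.png

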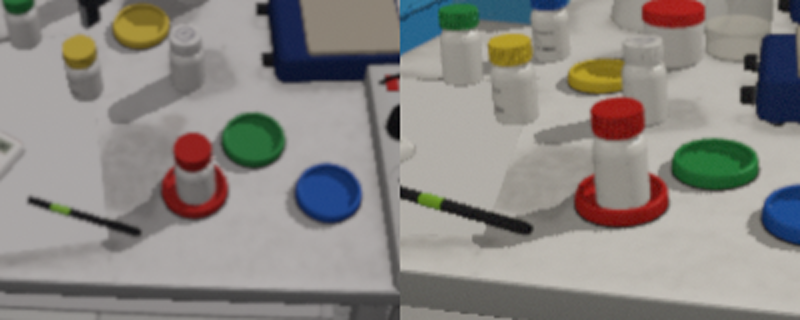

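>>> step_arm(deltas=[0, 0, 0, 0, 0, 1, 75, 0, 0, 0, 0, 0, 1, 75, 0, 0, 0, 0, 0, 1, 75, 0, 0, 0, 0, 0, 0.7, 75, 0, 0, 0, 0, 0, 0.48, 75, 0, 0, 0, 0, 0, 0, 75, 0, 0, 0, 0, 0, 0, 60, 0, 0, 0, 0, 0, 0, 50, 0, 0, 0, 0, 0, 0, 35, 0, 0, 0, 0, 0, 0, 35, 0, 0, 0, 0, 0, 0, 35, 0, 0, 0, 0, 0, 0, 35, 0, 0, 0, 0, 0, 0, 35, 0, 0, 0, 0, 0, -0.2, 35, 0, 0, 0, 0, 0, -0.4, 35, 0, 0, 0, 0, 0, -0.6, 35, 0, 0, 0, 0, 0, -0.6, 35, 0, 0, 0, 0, 0, -0.6, 35, 0, 0, 0, 0, 0, 0, 35, 0, 0, 0, 0, 0, 0, 35])

```text
clock: 10.2
tcp_pos: [0.4462, 0.2485, 0.1003]
tool_rot: [[-1.0, 0.0, 0.002], [0.0, 1.0, 0.001], [-0.002, 0.001, -1.0]]
wrist_force: [0.4, 0.3, -1.2]
opening: 0.0402
```

```bash
cat > look.py <<'E'
import sys,cv2
from bench import telemetry, vision
n,r,c,r2,c2=sys.argv[1],*map(int,sys.argv[2:6])
a=vision.capture('scene')['pixels'][r:r+180,c:c+200];b=vision.capture('side')['pixels'][r2:r2+180,c2:c2+200]
cv2.imwrite(f'pics/{n}.png',cv2.resize(cv2.hconcat([a,b]),None,fx=2,fy=2,interpolation=2))
s=telemetry.state();print(s['tcp_pos'],s['opening'],s['wrist_force'],s['clock'])
E
python3 look.py l4 90 120 90 120
python3 - <<'E'
from bench import vision
from h import *
p=vision.capture('wrist');v=p['pixels'].copy()
for xy,c in(((.5663,.284),DOCK),((.4446,.3759),CAP),((.5573,.3863),CAP)):cv2.polylines(v,[hullc(p,np.array(xy),c)[1].astype(np.int32)],True,(255,0,255),1)
cv2.imwrite('pics/w4.png',v)
E
```

```text
[0.44524311 0.24800533 0.09847602] 0.040357700709379656 [ 0.76059867  0.04323816 -0.5699955 ] 10.3
```

View pics/l4.png

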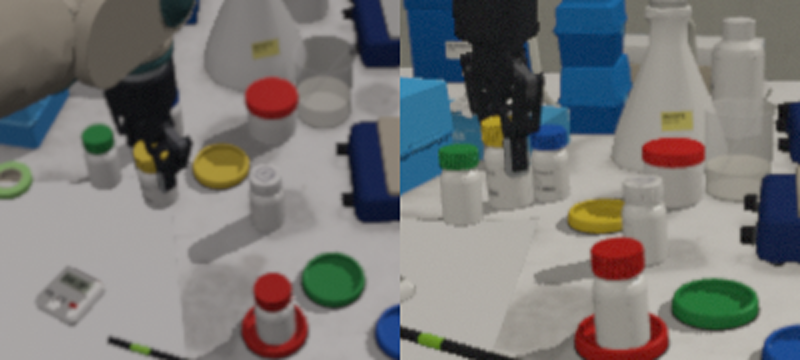

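View pics/w4.png

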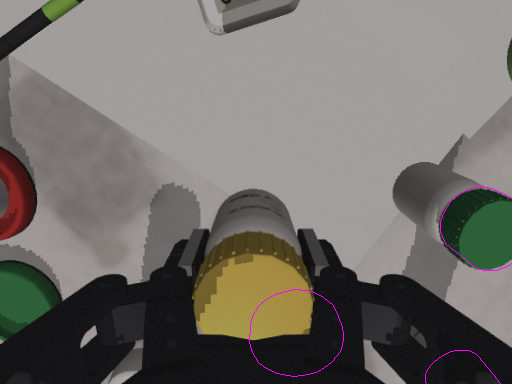

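>>> step_arm(deltas=[0, 0, 0, -0.43, 0.14, 0, 35, 0, 0, 0, -0.8, 0.24, 0, 35, 0, 0, 0, -0.8, 0.24, 0, 35, 0, 0, 0, -0.8, 0.24, 0, 35, 0, 0, 0, -0.8, 0.24, 0, 35, 0, 0, 0, -0.8, 0.24, 0, 35, 0, 0, 0, -0.4, 0.1, 0, 35, 0, 0, 0, 0, 0, 0, 35, 0, 0, 0, 0, 0, 0, 35, 0, 0, 0, 0, 0, 0.6, 35, 0, 0, 0, 0, 0, 0.6, 35, 0, 0, 0, 0, 0, 0.5, 35, 0, 0, 0, 0, 0, 0.3, 35, 0, 0, 0, 0, 0, 0.22, 35, 0, 0, 0, 0, 0, 0, 35, 0, 0, 0, 0, 0, 0, 35, 0, 0, 0, 0, 0, 0, 35])

```text
clock: 11.77
tcp_pos: [0.567, 0.2839, 0.0453]
tool_rot: [[-1.0, 0.0, 0.002], [0.0, 1.0, 0.0], [-0.002, 0.0, -1.0]]
wrist_force: [0.1, -2.3, 5.6]
opening: 0.0407
```

```bash
python3 look.py l5 90 140 90 120
```

```text
[0.567047   0.28391475 0.04529908] 0.04095298117308563 [-1.10516273 -2.0941916   6.49330251] 11.8667
```

View pics/l5.png

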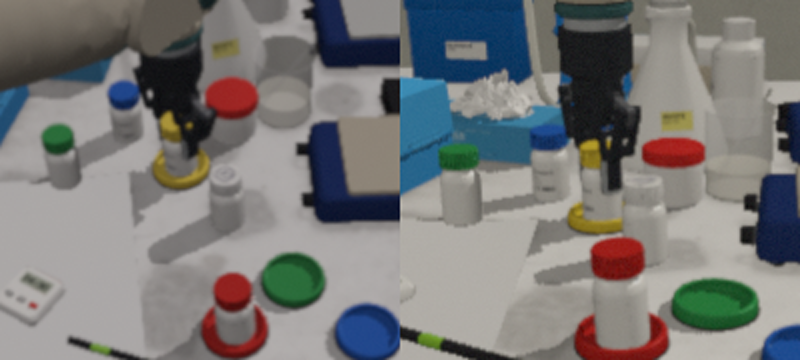

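>>> step_arm(deltas=[0, 0, 0, 0, 0, 0, 44, 0, 0, 0, 0, 0, 0, 50, 0, 0, 0, 0, 0, 0, 60, 0, 0, 0, 0, 0, 0, 60, 0, 0, 0, 0, 0, 0, 60, 0, 0, 0, 0, 0, -0.5, 60, 0, 0, 0, 0, 0, -1, 60, 0, 0, 0, 0, 0, -1, 60, 0, 0, 0, 0, 0, -1, 60, 0, 0, 0, 0, 0, -0.5, 60, 0, 0, 0, 0.45, 0.32, 0, 60, 0, 0, 0, 0.8, 0.6, 0, 70, 0, 0, 0, 0.8, 0.6, 0, 75, 0, 0, 0, 0.8, 0.6, 0, 75, 0, 0, 0, 0.8, 0.6, 0, 75, 0, 0, 0, 0.8, 0.6, 0, 75, 0, 0, 0, 0.4, 0.4, 0, 75, 0, 0, 0, 0, 0, 0, 75, 0, 0, 0, 0, 0, 0, 75])

```text
clock: 13.45
tcp_pos: [0.4446, 0.3774, 0.143]
tool_rot: [[-1.0, -0.001, -0.001], [-0.001, 1.0, -0.001], [0.001, -0.001, -1.0]]
wrist_force: [0.5, -0.5, 0.0]
opening: 0.0753
```

```bash
python3 look.py l6 90 140 90 120
python3 - <<'E'
from bench import vision
from h import *
p=vision.capture('wrist');v=p['pixels'].copy()
for xy,c in(((.4446,.3759),CAP),((.5573,.3863),CAP)):cv2.polylines(v,[hullc(p,np.array(xy),c)[1].astype(np.int32)],True,(255,0,255),1)
cv2.imwrite('pics/w6.png',v)
E
```

```text
[0.44570425 0.3765852  0.14330255] 0.07494708281734445 [-0.08969222 -0.47463275  0.13517698] 13.55
```

View pics/l6.png

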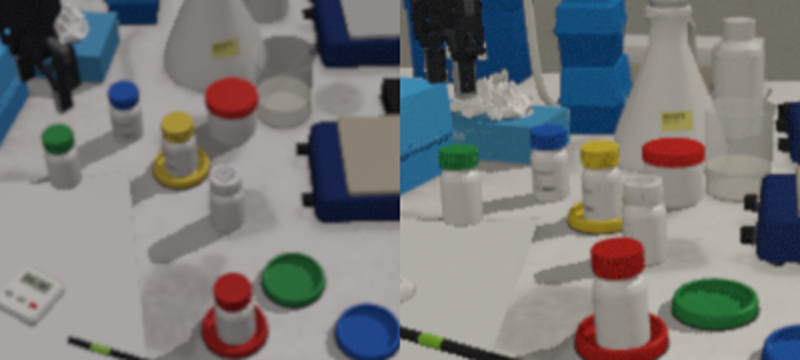

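View pics/w6.png

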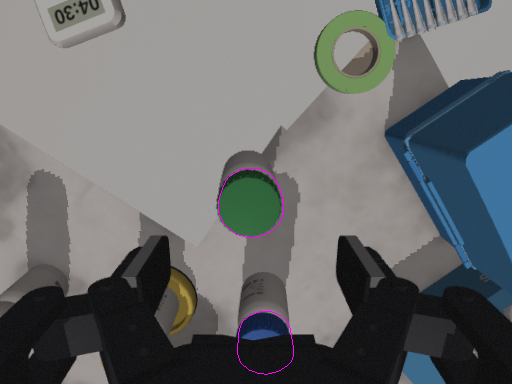

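>>> step_arm(deltas=[0, 0, 0, 0, 0, 1, 75, 0, 0, 0, 0, 0, 1, 75, 0, 0, 0, 0, 0, 1, 75, 0, 0, 0, 0, 0, 0.7, 75, 0, 0, 0, 0, 0, 0.48, 75, 0, 0, 0, 0, 0, 0, 75, 0, 0, 0, 0, 0, 0, 60, 0, 0, 0, 0, 0, 0, 50, 0, 0, 0, 0, 0, 0, 35, 0, 0, 0, 0, 0, 0, 35, 0, 0, 0, 0, 0, 0, 35, 0, 0, 0, 0, 0, 0, 35, 0, 0, 0, 0, 0, 0, 35, 0, 0, 0, 0, 0, -0.3, 35, 0, 0, 0, 0, 0, -0.7, 35, 0, 0, 0, 0, 0, -0.9, 35, 0, 0, 0, 0, 0, -0.9, 35, 0, 0, 0, 0, 0, -0.9, 35, 0, 0, 0, 0, 0, -0.9, 35, 0, 0, 0, 0, 0, -0.4, 35])

```text
clock: 15.27
tcp_pos: [0.446, 0.378, 0.1686]
tool_rot: [[-1.0, -0.0, 0.004], [-0.0, 1.0, 0.004], [-0.004, 0.004, -1.0]]
wrist_force: [-0.5, -1.0, -0.0]
opening: 0.0407
```

```bash
python3 look.py l7 60 100 60 80
```

```text
[0.44600738 0.37788527 0.16695606] 0.040724281458783554 [-0.56256675  0.68426534 -0.97233883] 15.3667
```

View pics/l7.png

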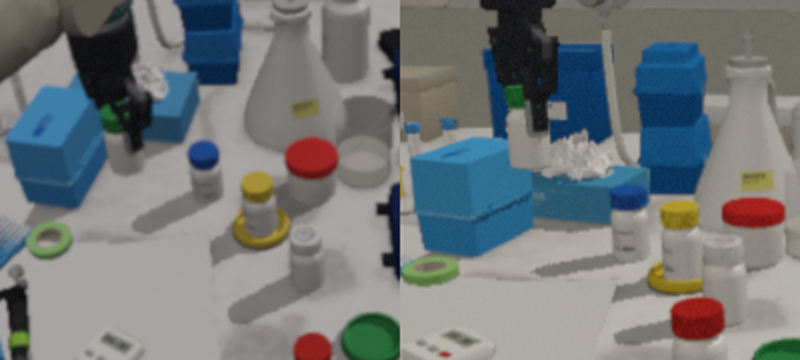

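>>> step_arm(deltas=[0, 0, 0, -0.24, -0.63, 0, 35, 0, 0, 0, -0.24, -0.85, 0, 35, 0, 0, 0, -0.24, -0.85, 0, 35, 0, 0, 0, -0.24, -0.85, 0, 35, 0, 0, 0, -0.24, -0.85, 0, 35, 0, 0, 0, -0.24, -0.85, 0, 35, 0, 0, 0, -0.24, -0.85, 0, 35, 0, 0, 0, -0.24, -0.85, 0, 35, 0, 0, 0, -0.24, -0.85, 0, 35, 0, 0, 0, -0.24, -0.85, 0, 35, 0, 0, 0, -0.24, -0.85, 0, 35, 0, 0, 0, -0.24, -0.85, 0, 35, 0, 0, 0, -0.24, -0.85, 0, 35, 0, 0, 0, -0.24, -0.85, 0, 35, 0, 0, 0, -0.24, -0.85, 0, 35, 0, 0, 0, -0.24, -0.63, 0, 35, 0, 0, 0, 0, 0, 0, 35, 0, 0, 0, 0, 0, 0, 35, 0, 0, 0, 0, 0, 0, 35])

```text
clock: 16.95
tcp_pos: [0.5406, 0.0487, 0.1631]
tool_rot: [[-1.0, 0.0, -0.002], [0.0, 1.0, 0.0], [0.002, 0.0, -1.0]]
wrist_force: [-0.5, 0.7, -1.1]
opening: 0.0407
```

>>> step_arm(deltas=[0, 0, 0, 0, 0, 0.6, 35, 0, 0, 0, 0, 0, 0.8, 35, 0, 0, 0, 0, 0, 0.8, 35, 0, 0, 0, 0, 0, 0.8, 35, 0, 0, 0, 0, 0, 0.6, 35, 0, 0, 0, 0, 0, 0.5, 35, 0, 0, 0, 0, 0, 0.3, 35, 0, 0, 0, 0, 0, 0.25, 35, 0, 0, 0, 0, 0, 0.17, 35, 0, 0, 0, 0, 0, 0, 35, 0, 0, 0, 0, 0, 0, 35, 0, 0, 0, 0, 0, 0, 35])

```text
clock: 17.95
tcp_pos: [0.5421, 0.0483, 0.0454]
tool_rot: [[-1.0, 0.0, 0.003], [0.0, 1.0, 0.0], [-0.003, 0.0, -1.0]]
wrist_force: [-1.6, -0.9, 5.1]
opening: 0.0409
```

```bash
python3 look.py l8 110 160 110 160
```

```text
[0.54212489 0.04833379 0.04540025] 0.040795649409903115 [-2.20150154  0.63702529  4.92028234] 18.05
```

View pics/l8.png

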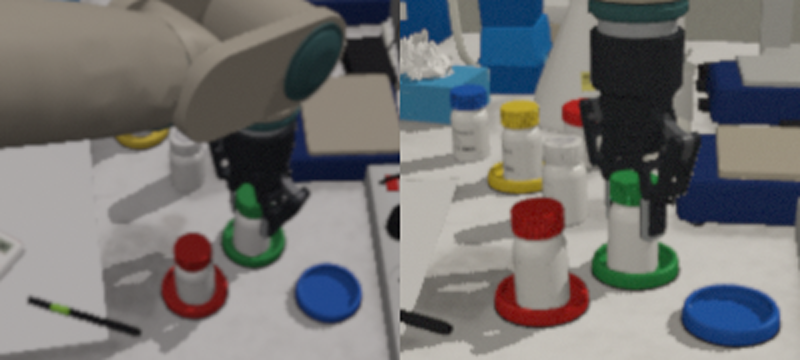

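>>> step_arm(deltas=[0, 0, 0, 0, 0, 0, 44, 0, 0, 0, 0, 0, 0, 50, 0, 0, 0, 0, 0, 0, 60, 0, 0, 0, 0, 0, 0, 60, 0, 0, 0, 0, 0, 0, 60, 0, 0, 0, 0, 0, -0.5, 60, 0, 0, 0, 0, 0, -1, 60, 0, 0, 0, 0, 0, -1, 60, 0, 0, 0, 0, 0, -1, 60, 0, 0, 0, 0, 0, -0.5, 60, 0, 0, 0, 0, 0, 0, 60])

```text
clock: 18.97
tcp_pos: [0.5429, 0.0482, 0.148]
tool_rot: [[-1.0, 0.0, 0.007], [0.0, 1.0, 0.0], [-0.007, 0.0, -1.0]]
wrist_force: [0.9, -0.1, -0.5]
opening: 0.0603
```

>>> step_arm(deltas=[0, 0, 0, 0, 0.52, 0, 60, 0, 0, 0, -0.05, 0.9, 0, 60, 0, 0, 0, -0.05, 0.9, 0, 60, 0, 0, 0, -0.05, 0.9, 0, 60, 0, 0, 0, -0.05, 0.9, 0, 60, 0, 0, 0, -0.05, 0.9, 0, 60, 0, 0, 0, -0.05, 0.9, 0, 60, 0, 0, 0, -0.05, 0.9, 0, 60, 0, 0, 0, -0.05, 0.9, 0, 60, 0, 0, 0, -0.05, 0.9, 0, 75, 0, 0, 0, -0.05, 0.9, 0, 75, 0, 0, 0, -0.05, 0.9, 0, 75, 0, 0, 0, -0.05, 0.9, 0, 75, 0, 0, 0, 0, 0.9, 0, 75, 0, 0, 0, 0, 0.8, 0, 75, 0, 0, 0, 0, 0.5, 0, 75, 0, 0, 0, 0, 0, 0, 75, 0, 0, 0, 0, 0, 0, 75, 0, 0, 0, 0, 0, 0, 75])

```text
clock: 20.55
tcp_pos: [0.5557, 0.3856, 0.1423]
tool_rot: [[-1.0, 0.0, -0.002], [0.0, 1.0, -0.001], [0.002, -0.001, -1.0]]
wrist_force: [1.2, -0.4, 0.5]
opening: 0.0748
```

```bash
python3 look.py l9 110 160 110 160
python3 - <<'E'
from bench import vision
from h import *
p=vision.capture('wrist');v=p['pixels'].copy()
for xy,c in(((.556,.386),CAP),):cv2.polylines(v,[hullc(p,np.array(xy),c)[1].astype(np.int32)],True,(255,0,255),1)
cv2.imwrite('pics/w9.png',v)
E
```

```text
[0.55625098 0.38522515 0.14332399] 0.07517962942483426 [ 0.06770459  0.20991986 -0.2702943 ] 20.65
```

View pics/l9.png

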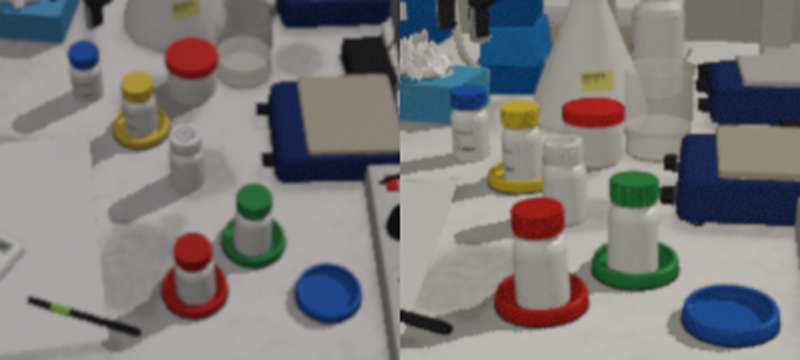

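View pics/w9.png

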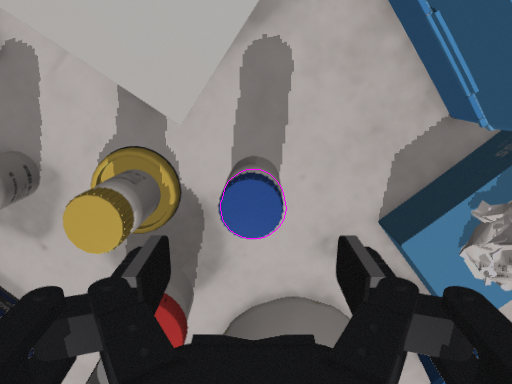

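>>> step_arm(deltas=[0, 0, 0, 0, 0, 1, 75, 0, 0, 0, 0, 0, 1, 75, 0, 0, 0, 0, 0, 1, 75, 0, 0, 0, 0, 0, 0.7, 75, 0, 0, 0, 0, 0, 0.48, 75, 0, 0, 0, 0, 0, 0, 75, 0, 0, 0, 0, 0, 0, 60, 0, 0, 0, 0, 0, 0, 50, 0, 0, 0, 0, 0, 0, 35, 0, 0, 0, 0, 0, 0, 35, 0, 0, 0, 0, 0, 0, 35, 0, 0, 0, 0, 0, 0, 35, 0, 0, 0, 0, 0, 0, 35, 0, 0, 0, 0, 0, -0.3, 35, 0, 0, 0, 0, 0, -0.7, 35, 0, 0, 0, 0, 0, -0.9, 35, 0, 0, 0, 0, 0, -0.9, 35, 0, 0, 0, 0, 0, -0.9, 35, 0, 0, 0, 0, 0, -0.9, 35, 0, 0, 0, 0, 0, -0.4, 35])

```text
clock: 22.37
tcp_pos: [0.5569, 0.3868, 0.1686]
tool_rot: [[-1.0, -0.0, 0.004], [-0.0, 1.0, 0.003], [-0.004, 0.003, -1.0]]
wrist_force: [0.8, 0.8, -0.8]
opening: 0.0411
```

```bash
python3 look.py l10 60 120 60 120
```

```text
[0.55695894 0.38672318 0.16707407] 0.04126976010587839 [ 0.07220599 -0.07905643 -0.73848586] 22.4667
```

View pics/l10.png

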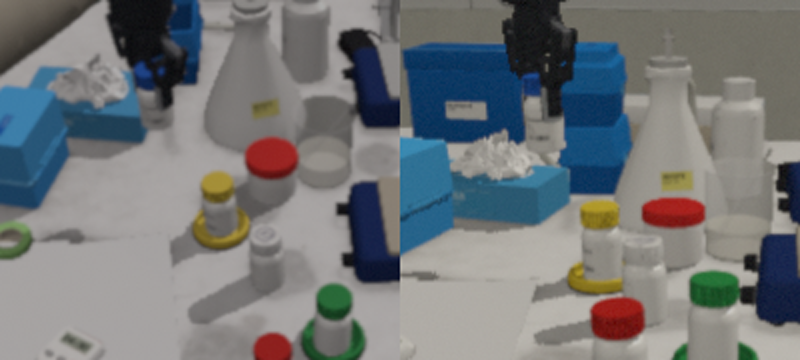

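>>> step_arm(deltas=[0, 0, 0, 0, -0.5, 0, 35, 0, 0, 0, 0.025, -0.94, 0, 35, 0, 0, 0, 0.025, -0.94, 0, 35, 0, 0, 0, 0.025, -0.94, 0, 35, 0, 0, 0, 0.025, -0.94, 0, 35, 0, 0, 0, 0.025, -0.94, 0, 35, 0, 0, 0, 0.025, -0.94, 0, 35, 0, 0, 0, 0.025, -0.94, 0, 35, 0, 0, 0, 0.025, -0.94, 0, 35, 0, 0, 0, 0.025, -0.94, 0, 35, 0, 0, 0, 0.025, -0.94, 0, 35, 0, 0, 0, 0, -0.94, 0, 35, 0, 0, 0, 0, -0.94, 0, 35, 0, 0, 0, 0, -0.94, 0, 35, 0, 0, 0, 0, -0.94, 0, 35, 0, 0, 0, 0, -0.94, 0, 35, 0, 0, 0, 0, -0.94, 0, 35, 0, 0, 0, 0, -0.94, 0, 35, 0, 0, 0, 0, -0.94, 0, 35, 0, 0, 0, 0, -0.54, 0, 35])

```text
clock: 24.13
tcp_pos: [0.5489, -0.0648, 0.1622]
tool_rot: [[-1.0, 0.002, -0.003], [0.002, 1.0, 0.0], [0.003, 0.0, -1.0]]
wrist_force: [0.6, -0.2, -1.7]
opening: 0.041
```

>>> step_arm(deltas=[0, 0, 0, 0, 0, 0, 35, 0, 0, 0, 0, 0, 0, 35, 0, 0, 0, 0, 0, 0, 35])

```text
clock: 24.38
tcp_pos: [0.5497, -0.0619, 0.1636]
tool_rot: [[-1.0, -0.0, -0.001], [-0.0, 1.0, 0.001], [0.001, 0.001, -1.0]]
wrist_force: [-0.2, 0.7, -0.6]
opening: 0.041
```

```bash
python3 look.py l11 150 220 150 220; python3 - <<'E'
from g import *
for z in(0,.04):print(ray(P['scene'],(350,250),z),ray(P['side'],(366,262),z))
E
```

```text
[ 0.54987265 -0.06172385  0.16398061] 0.040911256708596015 [-0.27984264 -0.05394161 -1.02678825] 24.4833
white top [0.551 0.174 0.081] [0.543 0.163 0.081]
jar lid top [0.663 0.287 0.066] [0.651 0.267 0.066]
flask base ctr [0.744 0.418 0.   ] [0.776 0.457 0.   ]
flask top [0.804 0.488 0.15 ] 
mixer corner [0.641 0.11  0.   ] [0.684 0.14  0.   ]
mixer knob [0.62  0.116 0.03 ] [0.631 0.103 0.03 ]
wall corner blue box [0.395 0.533 0.   ] [0.423 0.508 0.   ]
[ 0.073949   -0.37800611  0.82707695]
[ 0.12220584 -0.49919755  0.35985996]
flask top [0.75137561 0.42517586 0.19928832]
[ 0.60837028 -0.09141255  0.        ] [ 0.62481764 -0.08014745  0.        ]
[ 0.58252402 -0.1052731   0.04      ] [ 0.56895016 -0.12672669  0.04      ]
```

View pics/l11.png

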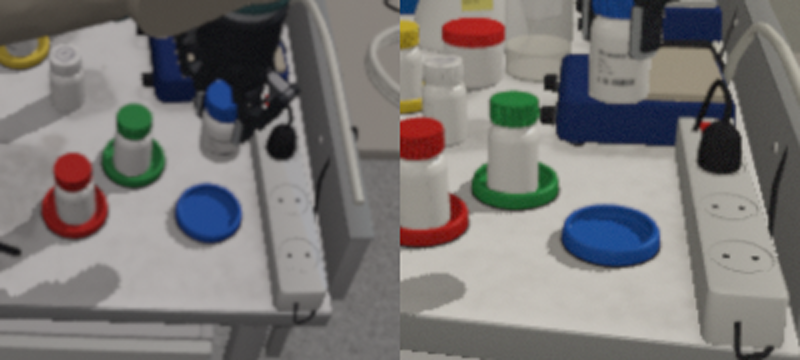

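```bash
python3 - <<'E' | tail -4
from g import *
for z in(.02,.03,.04,.05):
    o=[]
    for n,a,b in(('scene',(348,222),(357,300)),('side',(362,215),(375,292))):
        A,B=ray(P[n],a,z),ray(P[n],b,z);f=(.55-A[0])/(B[0]-A[0]);o.append((A+f*(B-A))[1].round(4))
    print(z,o)
E
```

```text
0.02 [np.float64(-0.1486), np.float64(-0.162)]
0.03 [np.float64(-0.1455), np.float64(-0.1586)]
0.04 [np.float64(-0.1424), np.float64(-0.1551)]
0.05 [np.float64(-0.1392), np.float64(-0.1516)]
```

```bash
python3 - <<'E' | tail -8
from g import *
for z in(.02,.03,.04,.05):
    for n,a,b in(('scene',(348,222),(357,300)),('side',(362,215),(375,292))):
        A,B=ray(P[n],a,z)[:2],ray(P[n],b,z)[:2];d=(B-A)/np.linalg.norm(B-A);v=np.array([.5498,-.063])-A
        print(z,n,A.round(3),B.round(3),'dist',abs(d[0]*v[1]-d[1]*v[0]).round(3),'nearest',(A+d*(d@v)).round(3))
E
```

```text
0.02 scene [ 0.654 -0.043] [ 0.509 -0.19 ] dist 0.06 nearest [ 0.593 -0.105]
0.02 side [0.725 0.024] [ 0.546 -0.167] dist 0.068 nearest [ 0.599 -0.11 ]
0.03 scene [ 0.647 -0.048] [ 0.504 -0.192] dist 0.058 nearest [ 0.591 -0.104]
0.03 side [0.707 0.009] [ 0.533 -0.177] dist 0.066 nearest [ 0.598 -0.108]
0.04 scene [ 0.64  -0.052] [ 0.499 -0.194] dist 0.056 nearest [ 0.59  -0.102]
0.04 side [ 0.69  -0.007] [ 0.521 -0.186] dist 0.063 nearest [ 0.596 -0.106]
0.05 scene [ 0.632 -0.056] [ 0.493 -0.197] dist 0.054 nearest [ 0.588 -0.101]
0.05 side [ 0.672 -0.022] [ 0.508 -0.196] dist 0.061 nearest [ 0.594 -0.105]
```

>>> step_arm(deltas=[0, 0, 0, 0, 0, 0.6, 35, 0, 0, 0, 0, 0, 0.8, 35, 0, 0, 0, 0, 0, 0.8, 35, 0, 0, 0, 0, 0, 0.8, 35, 0, 0, 0, 0, 0, 0.6, 35, 0, 0, 0, 0, 0, 0.5, 35, 0, 0, 0, 0, 0, 0.3, 35, 0, 0, 0, 0, 0, 0.25, 35, 0, 0, 0, 0, 0, 0.17, 35, 0, 0, 0, 0, 0, 0, 35, 0, 0, 0, 0, 0, 0, 35, 0, 0, 0, 0, 0, 0, 35])

```text
clock: 25.48
tcp_pos: [0.5512, -0.0626, 0.0457]
tool_rot: [[-1.0, -0.0, 0.004], [-0.0, 1.0, 0.0], [-0.004, 0.0, -1.0]]
wrist_force: [-0.6, 1.8, 5.8]
opening: 0.0404
```

```bash
python3 look.py l12 150 220 150 220
```

```text
[ 0.55121937 -0.06260401  0.04568964] 0.04081483139698441 [0.13190174 2.09648981 6.95076868] 25.5833
```

View pics/l12.png

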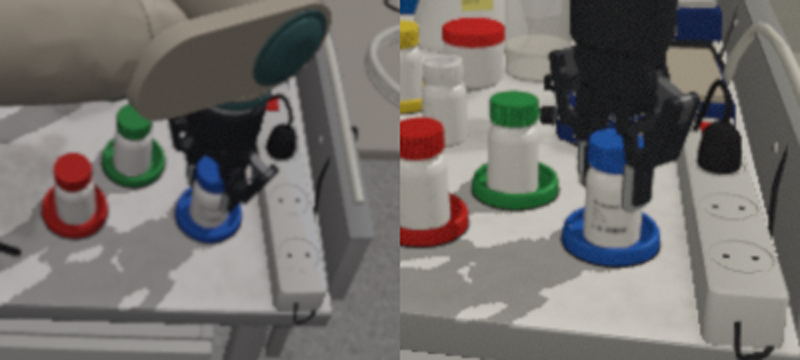

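Seated in the blue dock; I release it to a narrow opening and rise.

>>> step_arm(deltas=[0, 0, 0, 0, 0, 0, 44, 0, 0, 0, 0, 0, 0, 50, 0, 0, 0, 0, 0, 0, 56, 0, 0, 0, 0, 0, 0, 56, 0, 0, 0, 0, 0, 0, 56, 0, 0, 0, 0, 0, -0.5, 56, 0, 0, 0, 0, 0, -1, 56, 0, 0, 0, 0, 0, -1, 56, 0, 0, 0, 0, 0, -1, 56, 0, 0, 0, 0, 0, -1, 56, 0, 0, 0, 0, 0, -1, 56, 0, 0, 0, 0, 0, -0.5, 56, 0, 0, 0, 1, 0, 0, 56, 0, 0, 0, 1, 0, 0, 56, 0, 0, 0, 1, 0, 0, 56, 0, 0, 0, 0, 0, 0, 56, 0, 0, 0, 0, 0, 0, 56, 0, 0, 0, 0, 0, 0, 56])

```text
clock: 27.08
tcp_pos: [0.4754, -0.0629, 0.1942]
tool_rot: [[-1.0, 0.0, 0.001], [0.0, 1.0, -0.0], [-0.001, -0.0, -1.0]]
wrist_force: [-0.5, 0.5, -0.6]
opening: 0.0563
```

```bash
python3 - <<'E'
from bench import telemetry, vision
from h import *
P={n:vision.capture(n) for n in('scene','side','wrist')}
D=dict(red=(.444,.0443),yellow=(.5663,.284),green=(.541,.048),blue=(.5498,-.063))
for n,p in P.items():
    v=p['pixels'].copy()
    for c,xy in D.items():cv2.polylines(v,[hullc(p,np.array(xy),CAP+[0,0,.004])[1].astype(np.int32)],True,(255,0,255),1)
    if n!='wrist': v=cv2.resize(v[100:300,130:390],None,fx=3,fy=3,interpolation=2)
    cv2.imwrite(f'pics/end_{n}.png',v)
s=telemetry.state();print(s['tcp_pos'],s['clock'],s['wrist_force'])
E
```

```text
[ 0.47555441 -0.06285634  0.19374064] 27.2333 [-0.73556978  1.64540678 -0.61597586]
```

View pics/end_scene.png

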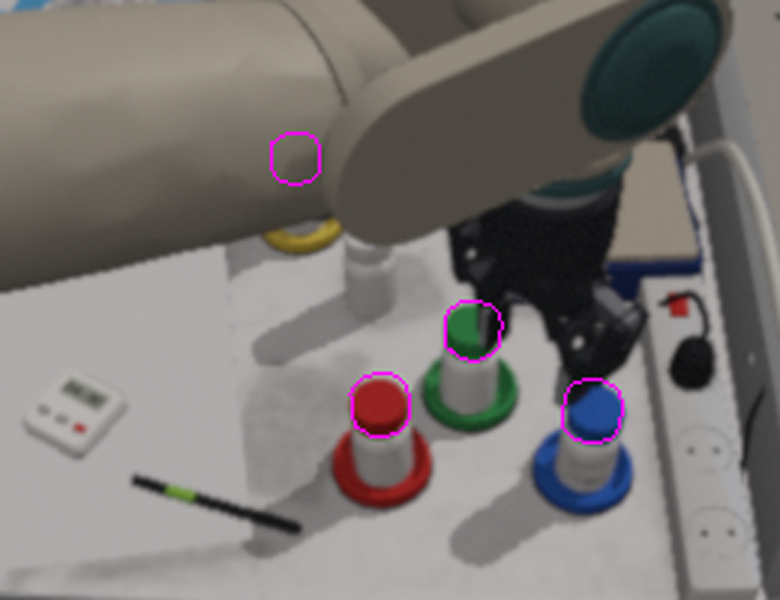

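View pics/end_side.png

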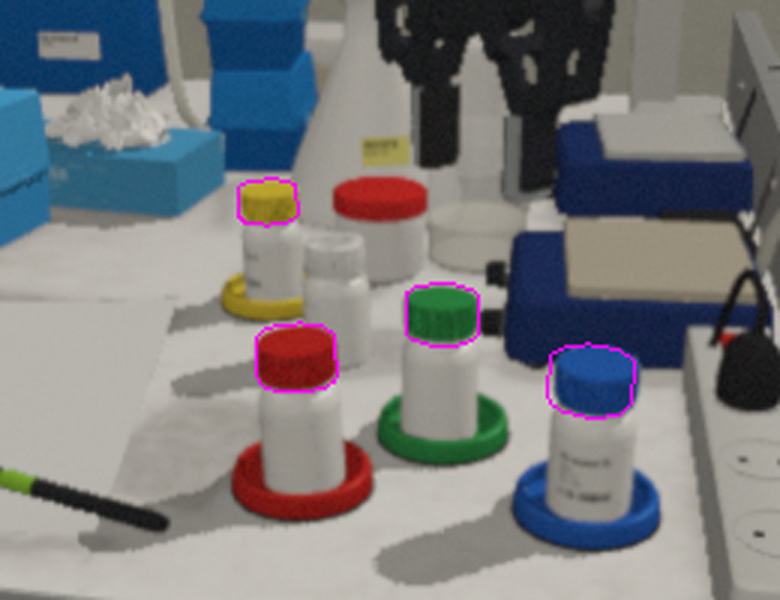

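View pics/end_wrist.png

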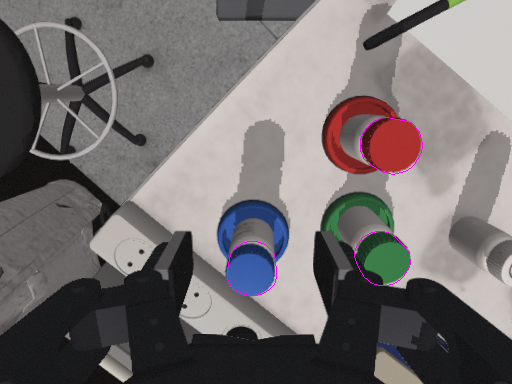

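```bash
python3 -c "
from bench import job;print(job.job_done())"
```

```text
the job is handed in; nothing more can be done
None
```

All four bottles are standing in the docks of their own colour and have been let go. I moved them in the order red, yellow, green, blue and handed the job in at about 27 s.

- **Method:** I found the poses from the two fixed cameras. They agreed with the wrist view to about 1–3 mm for the items it showed. Each bottle was gripped at about 40 N, lifted straight up, carried upright and lowered until it lightly touched the dock floor, with the wrist reading about 7 N or less.
- **Final check:** In the last scene, side and wrist pictures the caps sit within about 2 mm of where a bottle standing on the dock floor should be. All four stand upright, and the gripper is clear of everything.
- **Limits of the check:** In the last scene picture the arm hid the yellow bottle, so its final position rests on the side view and the earlier pictures after its release.
- **Left in place:** The white-capped bottle and the red-lidded jar look unmoved. I judged that by eye and did not measure it.

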